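Feed one piston cup to the open caliper kit

TASK

Press the plunger of the piston-cup feeder fully home once and let it spring right back, so that it feeds out one cup; then push that cup along the track with the fingers until it lies wholly on the kit board that has no cup yet. Nothing is to be picked up: the fed cup stays flat on the track, the other cups stay in the magazine, and the parts on the boards, the canisters and the pad carrier stay where they are.

Things in the scene. Friction and masses are not known exactly. Their poses are not given: they have to be found in the camera images.
- feeder: Bench feeder for piston cups, fixed, yaw up to 0.28 rad. Origin on the bench below the magazine's axis; +x: feeding direction, away from the robot; +y: left along the track. Grey sole plate x -50 to 93, y -195 to 195, 6 mm thick. Aluminium magazine, open on top, x and y -25 to 25, from 20 to 72 mm high, holds a stack of 4 cups; a barrel behind it (x -50 to -25) guides the plunger.
- plunger (a joint): Stroke of the plunger along feeder +x, m: 0 out (at rest), 0.045 fully home on its stop. Springs back by itself: about 3 N at rest, 7 N home. Its blade shoves the lowest cup out through the gate under the magazine's front wall; fully home, that cup's middle lies 44 mm (up to 55) beyond the magazine's axis. The stack drops when the plunger is back; each further stroke feeds another cup.
- plunger_face (a point): Centre of the flat black push knob at the robot's end of the plunger, 25 mm over the bench, at rest 107 mm behind the magazine's axis (feeder x -107); moves with the plunger. The knob is 34 mm across, 10 mm thick and stands free over the bench, from 8 to 42 mm high.
- magazine_floor (a point): Point on the axis of the magazine on its floor (z 20 mm), where the lowest cup stands.
- track_middle (a point): Middle of the straight track before the magazine, on its floor (20 mm over the bench), at feeder x 49. The track runs along feeder y, is 50 mm wide (x 24 to 74) and 147 mm long (y -74 to 74), with rails 8 mm high on both sides; the kit boards' lanes carry it on at both ends, to fixed end-stop angles at y +187 and -187 that rise 30 mm over the bench.
- cup_1: Lowest cup in the magazine at the start, the one to be fed: flat black nylon piston cup, disc 38 mm across and 11 mm high, about 16 g. Origin: centre of its underside, z along its axis.
- cup_2: Second cup from the bottom, same shape; stays in the magazine.
- cup_3: Third cup, same shape; stays in the magazine.
- cup_4: Top cup, same shape; stays in the magazine.
- board_open: White kit board 110 x 110 x 22 mm with a bolt and a sleeve but no cup: the one to serve. Fixed on the sole plate at the left or right end of the track (middle at feeder x 33, y +131 or -131). Origin: centre of its underside, 6 mm over the bench; axes as the feeder's. A lane 52 mm wide, open at both ends, runs through it along y in line with the track; its decks are 28 mm over the bench.
- board_open_lane (a point): Middle of that board's lane, on the lane's floor (19 mm over the bench, 1 mm below the track's); the board reaches 55 mm from it to either side along y.
- board_done: The other kit board, same shape, at the other end of the track; it already has its cup.
- cup_done: The cup that already lies in the lane of the finished board, same shape as the others, within 15 mm of the lane's middle; leave it.
- bolt_open: Steel hex caliper bolt, 58 mm long, lying in a pocket of the open board's rear deck; leave it.
- bolt_done: The same bolt on the finished board.
- sleeve_open: Bronze guide sleeve, 18 mm outside, 28 mm high, standing on a pin of the open board's rear deck (top 56 mm over the bench); leave it.
- sleeve_done: The same sleeve on the finished board.
- canister_a: Clear screw-top canister with white lid, 80 mm across, 115 mm high, standing on the bench to the right.
- canister_b: The same canister, to the left.
- pad_carrier: Cast iron pad carrier bracket, about 170 by 80 by 26 mm, lying on the bench to the left, on the robot's side.
Things that resemble listed ones, but are neither listed nor needed, are in the scene too. Leave any green or turquoise look-alike of the cup_4 alone.

How it is judged:
By the outcome, as a careful person would: the job done as asked, in the order asked, and still so for the second after the job is handed in, with the robot touching nothing.
It also fails if it takes over 51 s, if anything falls off the work surface, if the arm or the gripper's body presses on something with over 40 N, if the wrist force passes 120 N, or if a joint passes its speed limit or range.

ROBOT

A 6-joint arm with a two-finger parallel gripper is mounted at the origin on the work surface. World frame = base frame: x ahead of the robot, y to its left, z up, the work surface at z = 0. Lengths are in mm, angles in rad, forces in N, time in s.
With the tool pointing down it reaches from about 350 to 850 mm from the base axis. Payload 8.1 kg.
Tool frame: the origin (TCP) lies at the very end of the fingers, on their centre line; the grasp point (between the pads) lies 19 mm behind it; z points along the fingers, y is the line along which they close (so a half turn about z gives the same grasp; the last joint's range is limited). The gripper opens to 93 mm and grips with 3 to 60 N. Pads are 15 mm wide; open, the fingers measure 128 mm over their backs; the gripper's body (75 mm by 188 mm) begins 65 mm behind the grasp point.
Start: joints at [-1.297, 0.13, 1.488, -0, 1.523, -0.085], TCP at [210.711, -561.788, 218.635] pointing down, gripper open.
Joint ranges: [-2.96, 2.96], [-0.89, 2.26], [0.02, 2.5], [-1.34, 4.48], [0, 2.73], [-2.66, 2.66]. Speed limits (rad/s): [2.39, 2.39, 2.79, 3.14, 3.14, 3.14].

INTERFACE

Orientations are given as a rotation vector (axis times angle).
In Python, from station import arm gives the robot as it stands.
- The arm moves only by the shell command python3 -m inch 'ROWS' [FORCE]. ROWS is JSON, one flat list of numbers, 7 for each row, row after row: the shift along the tool's x, y, z as a fraction of full scale, then the turn, a rotation vector about the tool's x, y, z as a fraction of full scale, then the closure, from -1 (fully open) to 1 (shut). A call has 1 to 12 rows; each row is the pose to reach, as a shift and turn from the pose commanded when the call began, along the tool's axes at that moment; what a row does not reach only later rows make up. Full scale, the value 1, is 0.75 m for a shift and 90 degrees for a turn. A row lasts 1/10 s, in which the tool goes at most 50 mm and 8.59 degrees, less where a joint would pass 70% of its speed; a pose out of reach is approached as far as the arm can. A call with a number of a shift or a turn outside -1 to 1 is refused whole. A call with a gripper value outside its range is refused whole. The fingers move at their own pace and stop on an object; FORCE is the grip in N (left out, the last holds). Time passes only in rows, so rows that repeat a pose let the fingers close. It gives the time, the measured TCP pose, the force, the opening and the grip force at its end, in the units of the state.
- arm.state(): the state, without advancing time (a new reading comes with each control period).
- arm.camera(name): name is "scene" or "top" or "wrist"; returns the picture (480x640x3 uint8, red, green, blue); there is no depth.
- arm.camera_model(name): a dict with "fx", "fy", "cx", "cy" (pixels), "dist_coeffs" ([k1, k2, p1, p2, k3] as OpenCV has them; the pictures are not rectified), "R" (3x3) and "t" (3): a world point X has camera coordinates R X + t. Camera axes: x right, y down, z forward; pixel columns grow to the right and rows downward; lengths in mm; the calibration is good to about 2 mm. A picture is of the moment at which its call begins: read the wrist's pose just before it. camera_model takes no time and is no camera call; for the wrist camera it gives the pose at the moment of the call.
- arm.job_done(): hands the job in; it is judged then, once.
The state is a dict: "t": time; "joints": joint angles; "joint_velocities": joint speeds; "joint_efforts": joint torques, N m; "eef_pos": TCP position; "ee_rot": TCP orientation; "force": force on the tool from outside, world axes, zero at the start; "moment": the same for the moment, N m; "width": finger opening in mm; "gripper_force": force on a finger pad.
Only numpy, scipy, OpenCV 4.12 (cv2) and the standard library are available. Lean on these libraries where they do the work, as an engineer would, in place of code of your own. Each camera call takes 0.05 s, during which the arm holds its last target. There are 200 camera calls.

## Working session

There is one attempt and no reset: what is moved stays moved. The work goes in short steps, Python scripts to look and compute and a shell command to move; the robot and the scene stay as the last step left them, time stands still between calls to the robot, and variables do not carry over. Pictures are saved under pics/ and viewed, at most 10 in all, crops included, and the job is handed in when it is done.

```bash
mkdir -p pics; python3 - <<'E'
from station import arm
import cv2
for n in("top","scene"):
    cv2.imwrite(f"pics/{n}0.png",arm.camera(n)[:,:,::-1])
    m=arm.camera_model(n);print(n,{k:(v if not hasattr(v,'tolist') else v.tolist()) for k,v in m.items()})
s=arm.state();print(s['t'],s['eef_pos'],s['ee_rot'],s['width'],s['force'])
E
```

```text
top {'fx': 527.7303318917678, 'fy': 527.7303318917678, 'cx': 314.37285761995435, 'cy': 239.9304852795831, 'dist_coeffs': [-0.02883028336022761, 0.0, 0.0, 0.0, 0.0], 'R': [[-0.02592426047659978, -0.9996593922662809, 0.003005357308447583], [-0.9816162070316955, 0.024887429498957572, -0.18923593196230362], [0.18909668112224653, -0.00785590903361617, -0.9819270491649607]], 't': [8.310346162957337, 544.9988539127894, 1115.3131203093687]}
scene {'fx': 607.5321000137686, 'fy': 607.5321000137686, 'cx': 330.0085935432118, 'cy': 245.6439284085043, 'dist_coeffs': [-0.20462151799301573, 0.0, 0.0, 0.0, 0.0], 'R': [[0.7734554478930935, 0.6337023155981282, 0.01371296211853928], [0.3783148106224825, -0.4441717307384271, -0.812151080573378], [-0.5085711102571298, 0.6333504944486905, -0.5832860164562752]], 't': [-422.2387749062202, -140.01722133943048, 1782.037862424339]}
0.1 [ 210.58973764 -561.27843464  217.67373952] [-3.08951288e+00 -5.60354983e-01  2.35462952e-04] 92.65971573970847 [ 0.02378015  0.22936257 -0.59702627]
```

View pics/top0.png

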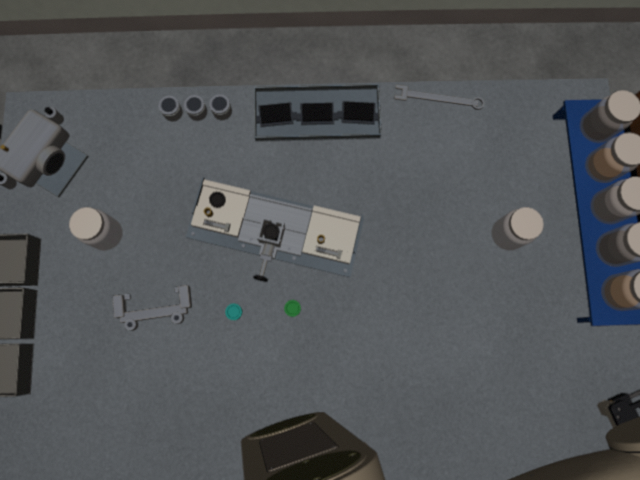

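View pics/scene0.png

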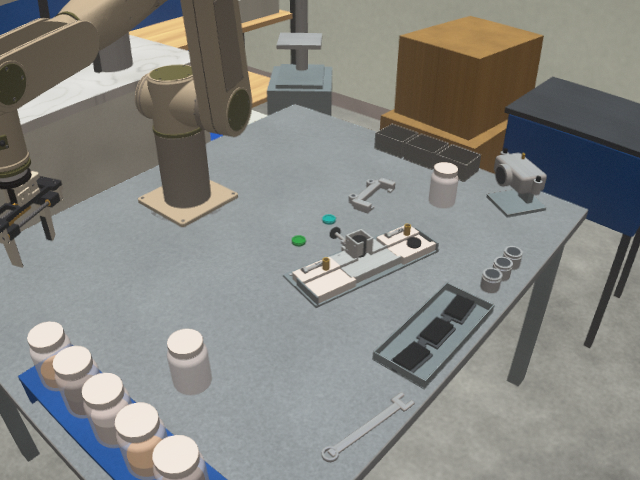

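The open board is the right one (about 330,233 in top), because the left board has a black cup at (217,200). The plunger knob is at about (260,278). The green (293,309) and turquoise (234,312) discs are the decoys. One enlarged crop will confirm this.

```bash
python3 - <<'E'
import cv2
i=cv2.imread("pics/top0.png")[172:292,180:370]
cv2.imwrite("pics/crop.png",cv2.convertScaleAbs(cv2.resize(i,None,fx=4,fy=4,interpolation=cv2.INTER_CUBIC),alpha=1.3))
E
```

```text
(no output)
```

View pics/crop.png

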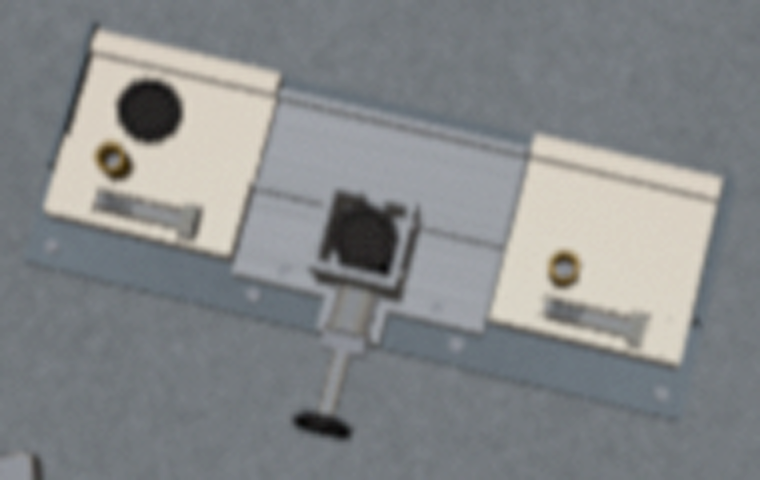

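The crop shows the left board with its cup (150,110), and the right board with an empty lane, a sleeve (565,268) and a bolt (595,320). The knob is at (322,424) and the magazine at (367,240). I'll fit the feeder pose from the eight board corners.

```bash
cat > h.py <<'E'
import numpy as np, cv2
from scipy.spatial.transform import Rotation as Ro
from scipy.optimize import least_squares
from station import arm
def proj(m,X):
    return cv2.projectPoints(np.float64(X).reshape(-1,3),cv2.Rodrigues(np.array(m['R']))[0],np.array(m['t']),np.array([[m['fx'],0,m['cx']],[0,m['fy'],m['cy']],[0,0,1.]]),np.array(m['dist_coeffs']))[0][:,0]
def f2w(p,X):
    X=np.atleast_2d(np.float64(X));c,s=np.cos(p[2]),np.sin(p[2])
    return np.c_[p[0]+c*X[:,0]-s*X[:,1],p[1]+s*X[:,0]+c*X[:,1],X[:,2]]
def rel(target,Rt):   # shift in tool axes and rotvec fractions, from commanded~measured pose
    s=arm.state();R=Ro.from_rotvec(s['ee_rot'])
    return (R.inv().apply(np.array(target)-s['eef_pos'])/750).round(4),((R.inv()*Rt).as_rotvec()/(np.pi/2)).round(4)
E
python3 - <<'E'
from h import *
px=np.array([(95,28),(280,72),(233,257),(43,212),(535,135),(722,178),(679,365),(489,318)])
px=(px+.5)/4-.5+[180,172]
X=[(88,186,28),(88,76,28),(-22,76,28),(-22,186,28),(88,-76,28),(88,-186,28),(-22,-186,28),(-22,-76,28)]
m=arm.camera_model("top")
r=least_squares(lambda p:(proj(m,f2w(p,X))-px).ravel(),[500,100,0])
p=r.x;print(p,r.fun.round(1))
P=f2w(p,[(-107,0,25),(0,0,20),(49,0,20),(49,-131,19),(49,131,19)]);print(P.round(0))
q=proj(m,P);print(((q-[180,172]+.5)*4-.5).round(0))
np.save('p.npy',p)
print(arm.state()['joints'])
E
```

```text
[ 5.65636484e+02  9.01052769e+01 -2.64882813e-01] [ 0.2  0.5 -0.2  0.4 -1.  -0.4 -0.2 -0.4  0.3 -0.2  0.4  0.2  0.3 -0.2
  0.2  0.1]
[[462. 118.  25.]
 [566.  90.  20.]
 [613.  77.  20.]
 [579. -49.  19.]
 [647. 204.  19.]]
[[321. 433.]
 [370. 253.]
 [391. 171.]
 [613. 225.]
 [172. 119.]]
[-1.29736920e+00  1.31107468e-01  1.48918051e+00  7.84613940e-06
  1.52298561e+00 -8.54187899e-02]
```

```bash
cat >> h.py <<'E'
p=np.load('p.npy') if __import__('os').path.exists('p.npy') else None
def Rt(flip):
    yaw=p[2]+np.pi*flip   # tool y along +-feeder y, z down
    x=np.array([-np.cos(yaw),-np.sin(yaw),0]);z=np.array([0,0,-1.]);y=np.cross(z,x)
    return Ro.from_matrix(np.c_[x,y,z])
E
python3 - <<'E'
from h import *
for f in(0,1): print(f,*rel(f2w(p,(-140,0,150))[0],Rt(f)),Rt(f).as_matrix()[:,1].round(2))
E
```

```text
0 [ 0.5967 -0.7558  0.0916] [-3.0000e-04 -1.4000e-03 -1.6029e+00] [0.26 0.97 0.  ]
1 [ 0.5967 -0.7558  0.0916] [-1.100e-03  2.000e-04  3.971e-01] [-0.26 -0.97 -0.  ]
```

```bash
python3 -m inch '[0.597,-0.756,0.09,0,0,0.397,1, 0.597,-0.756,0.09,0,0,0.397,1, 0.597,-0.756,0.09,0,0,0.397,1, 0.597,-0.756,0.09,0,0,0.397,1, 0.597,-0.756,0.09,0,0,0.397,1, 0.597,-0.756,0.09,0,0,0.397,1, 0.597,-0.756,0.09,0,0,0.397,1, 0.597,-0.756,0.09,0,0,0.397,1, 0.597,-0.756,0.09,0,0,0.397,1, 0.597,-0.756,0.09,0,0,0.397,1, 0.597,-0.756,0.09,0,0,0.397,1, 0.597,-0.756,0.09,0,0,0.397,1]' 20
python3 - <<'E'
from h import *
print(*rel(f2w(p,(-140,0,150))[0],Rt(1)),arm.state()['joints'])
E
```

```text
t: 1.3
eef_pos: [392.5, 8.3, 162.8]
ee_rot: [3.114, -0.415, 0.001]
force: [0.0, -1.1, -0.4]
width: 2.4
gripper_force: 0.0
[ 0.0076 -0.1657  0.0171] [-0.     -0.0005  0.    ] [-1.09626721e-01 -4.37816388e-01  2.10053910e+00 -8.34550606e-05
  1.47807702e+00  1.72600925e+00]
```

```bash
python3 -m inch '[0.0076,-0.16,0.017,0,0,0,1,0.0076,-0.16,0.017,0,0,0,1,0.0076,-0.16,0.017,0,0,0,1,0.0076,-0.16,0.017,0,0,0,1,0.0076,-0.16,0.017,0,0,0,1,0.0076,-0.16,0.017,0,0,0,1,0.0076,-0.16,0.017,0,0,0,1]'
python3 - <<'E'
from h import *
s=arm.state();m=arm.camera_model("wrist");im=arm.camera("wrist")
X=f2w(p,[(-107,0,25),(-107,0,42),(-107,17,25),(-107,-17,25),(0,0,72)]);q=proj(m,X);print(q.round(0))
im=im[:,:,::-1].copy()
for a in q: cv2.circle(im,tuple(int(v) for v in a),3,(0,0,255),1)
cv2.imwrite("pics/w1.png",im)
print(s['t'],s['eef_pos'],s['force'],*rel(f2w(p,(-140,0,14))[0],Rt(1)))
E
```

```text
t: 2.0
eef_pos: [429.3, 119.4, 150.3]
ee_rot: [3.114, -0.418, 0.001]
force: [0.9, -0.5, 0.2]
width: 0.3
gripper_force: 0.0
[[307. 198.]
 [306. 201.]
 [286. 198.]
 [328. 198.]
 [304.  33.]]
2.0 [429.32312905 119.38016009 150.34780321] [ 0.9212608 -0.5413546  0.2186635] [-0.0012 -0.0098  0.1819] [-0.0001 -0.0003 -0.0011]
```

View pics/w1.png

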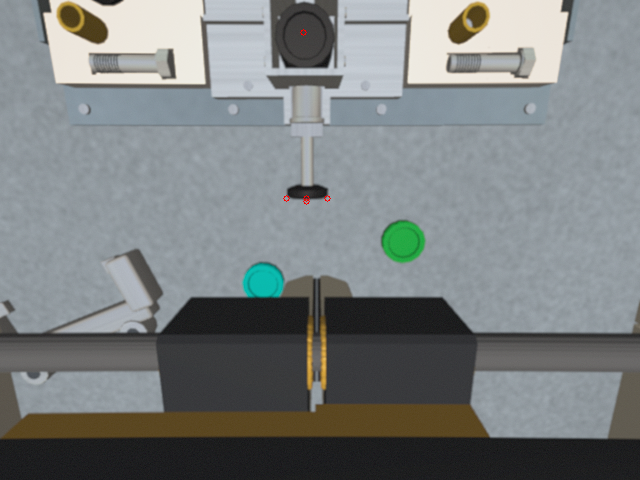

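```bash
python3 -m inch '[-0.008,-0.01,0.05,0,0,-0.001,1,-0.008,-0.01,0.1,0,0,-0.001,1,-0.008,-0.01,0.14,0,0,-0.001,1,-0.008,-0.01,0.178,0,0,-0.001,1,-0.008,-0.01,0.178,0,0,-0.001,1,-0.008,-0.01,0.178,0,0,-0.001,1]'
python3 - <<'E'
from h import *
s=arm.state()
print(s['force'],rel(f2w(p,(-121,0,16))[0],Rt(1)),rel(f2w(p,(-64,0,16))[0],Rt(1)))
E
```

```text
t: 2.65
eef_pos: [425.4, 128.8, 17.1]
ee_rot: [3.114, -0.414, -0.001]
force: [0.6, -0.8, 0.8]
width: 0.2
gripper_force: 0.0
[ 0.6179029  -0.79702527  0.7870831 ] (array([0.0327, 0.0008, 0.0014]), array([0.0003, 0.0005, 0.0004])) (array([0.1087, 0.0009, 0.0014]), array([0.0003, 0.0005, 0.0004]))
```

```bash
python3 -m inch '[0.02,0.001,0,0,0,0,1,0.035,0.001,0,0,0,0,1,0.045,0.001,0,0,0,0,1,0.055,0.001,0,0,0,0,1,0.065,0.001,0,0,0,0,1,0.075,0.001,0,0,0,0,1,0.085,0.001,0,0,0,0,1,0.09,0.001,0,0,0,0,1,0.09,0.001,0,0,0,0,1]'
python3 - <<'E'
from h import *
print(rel(f2w(p,(-69.5,0,16))[0],Rt(1)))
E
```

```text
t: 3.55
eef_pos: [490.4, 111.2, 17.1]
ee_rot: [-3.114, 0.413, 0.002]
force: [-5.6, 1.8, 4.4]
width: 0.5
gripper_force: 3.0
(array([0.0116, 0.0009, 0.0015]), array([-0.0001,  0.001 ,  0.0008]))
```

```bash
python3 -m inch '[0.004,0.001,0,0,0,0,1,0.008,0.001,0,0,0,0,1,0.011,0.001,0,0,0,0,1,0.011,0.001,0,0,0,0,1]'; python3 -m inch '[0.002,0,0,0,0,0,1,0.004,0,0,0,0,0,1,0.004,0,0,0,0,0,1]'
```

```text
t: 3.95
eef_pos: [496.8, 109.1, 16.8]
ee_rot: [-3.113, 0.412, 0.006]
force: [-9.8, 4.5, 6.9]
width: 0.2
gripper_force: 5.4
t: 4.25
eef_pos: [496.9, 109.0, 16.6]
ee_rot: [-3.113, 0.412, 0.015]
force: [-24.2, 8.6, 20.4]
width: 0.2
gripper_force: 12.9
```

```bash
python3 -m inch '[-0.02,0,0,0,0,0,1,-0.045,0,0,0,0,0,1,-0.07,0,0,0,0,0,1,-0.09,0,0,0,0,0,1,-0.09,0,0,0,0,0,1,-0.09,0,-0.05,0,0,0,1,-0.09,0,-0.1,0,0,0,1,-0.09,0,-0.15,0,0,0,1,-0.09,0,-0.18,0,0,0,1,-0.09,0,-0.18,0,0,0,1,-0.09,0,-0.18,0,0,0,1]'
python3 - <<'E'
from h import *
im=arm.camera("top")[172:292,180:370,::-1].copy()
im=cv2.convertScaleAbs(cv2.resize(im,None,fx=4,fy=4,interpolation=cv2.INTER_CUBIC),alpha=1.3)
s=arm.state();print(s['force'])
cv2.imwrite("pics/w2.png",im)
print(rel(f2w(p,(49,52,150))[0],Rt(1)))
E
```

```text
t: 5.35
eef_pos: [437.2, 124.8, 152.4]
ee_rot: [-3.114, 0.413, -0.003]
force: [-0.7, -1.0, -1.3]
width: 0.5
gripper_force: 0.0
[-0.00269654  0.73141714 -0.2814219 ]
(array([ 0.2441, -0.0697,  0.0015]), array([0.0001, 0.0001, 0.0009]))
```

View pics/w2.png

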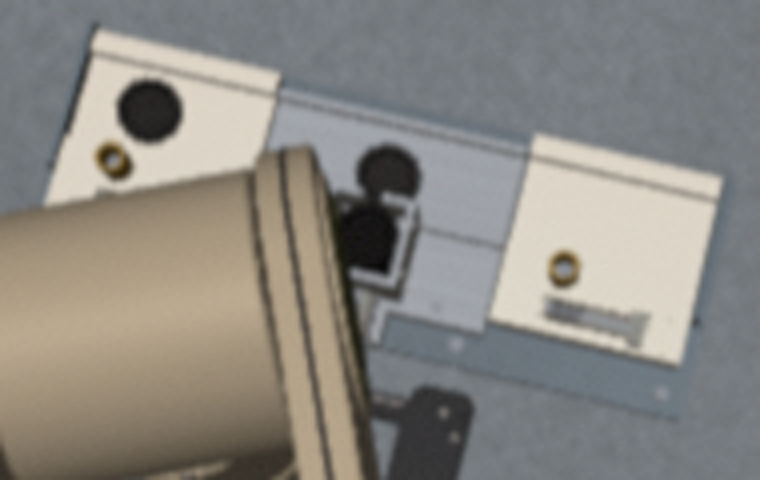

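The fed cup lies at (388,173) in the crop, at the middle of the track. I'll check from the wrist camera that the plunger is back out.

```bash
python3 - <<'E'
from h import *
m=arm.camera_model("wrist");im=arm.camera("wrist")[:,:,::-1].copy()
for a in proj(m,f2w(p,[(-107,0,25),(-107,17,25),(-107,-17,25),(49,0,31),(49,52,20)])): cv2.circle(im,tuple(int(v) for v in a),3,(0,0,255),1)
cv2.imwrite("pics/w3.png",im[:330])
E
```

```text
(no output)
```

View pics/w3.png

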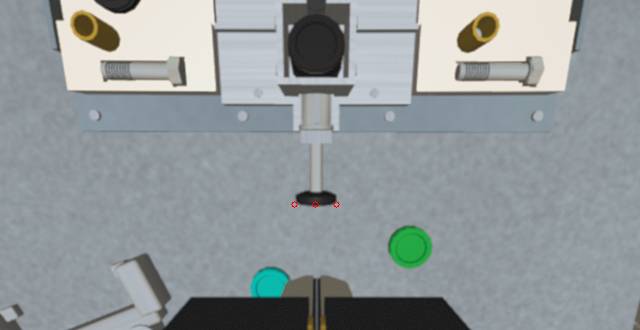

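```bash
python3 -m inch '[0.05,-0.05,0,0,0,0,1,0.1,-0.07,0,0,0,0,1,0.16,-0.07,0,0,0,0,1,0.21,-0.07,0,0,0,0,1,0.244,-0.07,0,0,0,0.001,1,0.244,-0.07,0,0,0,0.001,1,0.244,-0.07,0.06,0,0,0.001,1,0.244,-0.07,0.1,0,0,0.001,1,0.244,-0.07,0.1,0,0,0.001,1,0.244,-0.07,0.1,0,0,0.001,1]'
python3 - <<'E'
from h import *
m=arm.camera_model("wrist");im=arm.camera("wrist")[:,:,::-1].copy()
cv2.imwrite("pics/w4.png",im)
print(arm.state()['force'],rel(f2w(p,(49,52,23))[0],Rt(1)))
E
```

```text
t: 6.45
eef_pos: [624.8, 128.1, 75.7]
ee_rot: [3.113, -0.414, -0.005]
force: [0.4, 0.6, 0.1]
width: 0.3
gripper_force: 0.0
[-0.78654741 -0.68896862  0.93568819] (array([0.0004, 0.001 , 0.073 ]), array([-0.0002, -0.0003,  0.0002]))
```

The knob at (316,199) is back at its rest position. Next I'll lower the fingers onto the track, left of the cup.

```bash
python3 -m inch '[0,0.001,0.03,0,0,0,1,0,0.001,0.055,0,0,0,1,0,0.001,0.068,0,0,0,1,0,0.001,0.0715,0,0,0,1,0,0.001,0.0715,0,0,0,1,0,0.001,0.0715,0,0,0,1]'
python3 - <<'E'
from h import *
print(arm.state()['force'],rel(f2w(p,(49,52,24))[0],Rt(1)),rel(f2w(p,(49,-94.5,24))[0],Rt(1)))
E
```

```text
t: 7.1
eef_pos: [627.2, 127.5, 24.7]
ee_rot: [-3.114, 0.415, -0.003]
force: [0.3, 0.4, 0.7]
width: 0.5
gripper_force: 0.0
[0.2861878  0.37384429 0.74352621] (array([-0.0009,  0.0003,  0.0009]), array([-0.0006, -0.0014,  0.0001])) (array([-0.0009,  0.1956,  0.0008]), array([-0.0006, -0.0014,  0.0001]))
```

```bash
python3 -m inch '[-0.001,0.008,0,0,0,0,1,-0.001,0.016,0,0,0,0,1,-0.001,0.024,0,0,0,0,1,-0.001,0.032,0,0,0,0,1,-0.001,0.04,0,0,0,0,1,-0.001,0.048,0,0,0,0,1,-0.001,0.056,0,0,0,0,1,-0.001,0.064,0,0,0,0,1,-0.001,0.072,0,0,0,0,1,-0.001,0.08,0,0,0,0,1,-0.001,0.088,0,0,0,0,1,-0.001,0.096,0,0,0,0,1]'
python3 -m inch '[0,0.008,0,0,0,0,1,0,0.016,0,0,0,0,1,0,0.024,0,0,0,0,1,0,0.032,0,0,0,0,1,0,0.04,0,0,0,0,1,0,0.048,0,0,0,0,1,0,0.056,0,0,0,0,1,0,0.064,0,0,0,0,1,0,0.072,0,0,0,0,1,0,0.08,0,0,0,0,1,0,0.088,0,0,0,0,1,0,0.094,0,0,0,0,1]'
python3 - <<'E'
from h import *
print(arm.state()['force'],rel(f2w(p,(49,-94.5,24))[0],Rt(1)))
E
```

```text
t: 8.3
eef_pos: [606.5, 57.5, 23.1]
ee_rot: [-3.114, 0.415, -0.0]
force: [0.7, 0.3, 1.6]
width: 0.6
gripper_force: 0.6
t: 9.5
eef_pos: [587.9, -10.6, 23.0]
ee_rot: [3.114, -0.415, -0.0]
force: [-0.6, 0.2, -0.4]
width: 0.5
gripper_force: 0.1
[-0.63305277  0.15827992 -0.35182205] (array([ 0.0015,  0.0042, -0.0013]), array([ 0.    ,  0.0001, -0.0001]))
```

Push the last 3 mm, back off a little, lift clear, then look.

```bash
python3 -m inch '[0,0.004,0,0,0,0,1,0,0.004,0,0,0,0,1,0,-0.01,0,0,0,0,1,0,-0.02,0,0,0,0,1,0,-0.02,-0.04,0,0,0,1,0,-0.02,-0.1,0,0,0,1,0,-0.02,-0.16,0,0,0,1,-0.06,-0.07,-0.2,0,0,0,1,-0.12,-0.12,-0.2,0,0,0,1,-0.18,-0.16,-0.2,0,0,0,1,-0.22,-0.2,-0.2,0,0,0,1,-0.22,-0.2,-0.2,0,0,0,1]'
python3 -m inch '[0,-0.06,0,0,0,0,1,0,-0.12,0,0,0,0,1,0,-0.18,0,0,0,0,1,0,-0.18,0,0,0,0,1,0,-0.18,0,0,0,0,1]'
python3 - <<'E'
from h import *
im=arm.camera("top")[172:322,180:370,::-1].copy()
im=cv2.convertScaleAbs(cv2.resize(im,None,fx=4,fy=4,interpolation=cv2.INTER_CUBIC),alpha=1.3)
m=arm.camera_model("top")
for a in proj(m,f2w(p,[(49,-131,30),(49,-150,30),(49,-112,30)])): cv2.circle(im,tuple(int(v) for v in (a-[180,172]+.5)*4-.5),3,(0,0,255),1)
cv2.imwrite("pics/w5.png",im);print(arm.state()['force'])
E
```

```text
t: 10.7
eef_pos: [465.7, 181.8, 173.4]
ee_rot: [-3.113, 0.409, 0.0]
force: [1.8, -0.9, 0.6]
width: 0.3
gripper_force: 0.0
t: 11.2
eef_pos: [502.7, 309.7, 172.3]
ee_rot: [3.114, -0.41, -0.002]
force: [-1.6, -0.1, 1.2]
width: 0.4
gripper_force: 0.0
[-0.60337602  0.22817707  0.12677871]
```

View pics/w5.png

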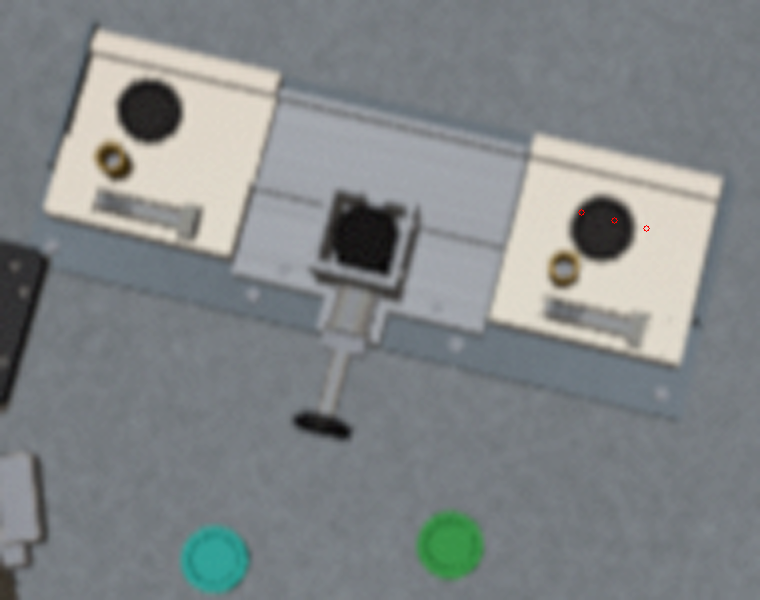

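The cup is at (602,229), wholly on the right board and well inside its edges (x about 490–720). The plunger is back at rest, the track is clear and nothing else has moved.

```bash
python3 -c "
from station import arm
print(arm.job_done())"
```

```text
the job is handed in; nothing more can be done
None
```

One cup was fed with a single full plunger stroke and pushed wholly onto the open (right-hand) kit board; the job was handed in at about 11 s, with the plunger back at rest and nothing else seen to have moved.

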